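Shut the lunch box, then open the push-and-turn cleaner jug

ROBOT

A 6-joint arm with a two-finger parallel gripper is mounted at the origin on the work surface. World frame = base frame: x ahead of the robot, y to its left, z up, the work surface at z = 0. Lengths are in m, angles in rad, forces in N, time in s.
With the tool pointing down it reaches from about 0.375 to 0.975 m from the base axis. Payload 3.8 kg.
Tool frame: the origin (TCP) lies midway between the tips of the shut fingers; the grasp point (between the pads) lies 19 mm behind it; x points along the fingers, z is the direction in which the jaws open and shut, and the axes are right-handed (so a half turn about x gives the same grasp; the last joint's range is limited). The gripper opens to 85 mm and grips with 20 to 120 N. Pads are 22 mm wide; open, the fingers measure 114 mm over their backs; the gripper's body (76 mm by 85 mm) begins 54 mm behind the grasp point. The pads swing forward as they close: fully open they stand 13 mm farther back than shut.
Start: joints at [1.119, 0.264, 1.604, -0, 1.274, -0.037], TCP at [0.272, 0.618, 0.231] pointing down, gripper open.
Joint ranges: [-2.63, 2.63], [-0.94, 2.18], [0.31, 2.57], [-1.31, 4.45], [0, 2.66], [-2.55, 2.55]. Speed limits (rad/s): [2.57, 2.57, 3.14, 3.14, 3.14, 3.14].

INTERFACE

Orientations are given as [roll, pitch, yaw] about the fixed x, y, z axes, in that order (R = Rz(yaw) Ry(pitch) Rx(roll)).
In Python, from station import manip gives the robot as it stands.
- The arm moves only by the tool arm_command, never from a script. Its argument "series" is a list of rows, each an object with "travel": the shift along the tool's x, y, z in m, a list of three; "rotation": the turn, a rotation vector about the tool's x, y, z in degrees, a list of three; "claw": the finger opening in m, from 0 to 0.0854. A call has 1 to 8 rows; each row shifts and turns the commanded pose from where the row before left it, along the tool's axes as they then stand; what a row does not reach is not made up. A row lasts 1/8 s, in which the tool goes at most 62.5 mm and 10.7 degrees, less where a joint would pass 70% of its speed; a pose out of reach is approached as far as the arm can. A call is refused whole if a number of a shift passes 0.0625 or a number of a turn 10.7, either way. A call with a gripper value outside its range is refused whole. The fingers move at their own pace and stop on an object; "grip_force" is the grip in N (left out, the last holds). Time passes only in rows, so rows that do not move let the fingers close. It gives the time, the measured TCP pose, the force and the opening at its end, in the units of the state.
- manip.sense(): the state, without advancing time (a new reading comes with each control period).
- manip.grab_frame(name): name is "scene" or "top"; returns the picture (420x560x3 uint8, blue, green, red); there is no depth.
- manip.camera_info(name): a dict with "K" (3x3 intrinsics, pixels), "xyz" and "orientation" of the camera in the world. Camera axes: x right, y down, z forward; pixel columns grow to the right and rows downward; lengths in m; the calibration is good to about 2 mm. A picture is of the moment at which its call begins. camera_info takes no time and is no camera call.
- manip.sign_off(): hands the job in, once; it reports no verdict.
Trained networks look in the newest picture that a camera, given by its name, has taken for a name from the list of things; names that differ only in an ending like _2 or _b are one class to them, and where a whole thing is asked for, a point or a joint stands for the part that bears it (a point fixed in the world has none). Each returns a list of dicts, best first, with "confidence" (0 to 1); they miss things now and then, are a little off and sometimes report something else, mostly with a low value. They report only what shows in the picture. A call takes as long as a camera call. They do not tell look-alikes from the thing itself.
- manip.recognise(name, camera): "position" ([column, row] in pixels, amid what is visible of it).
The state is a dict: "t": time; "joints": joint angles; "qvel": joint speeds; "joint_torque": joint torques, N m; "eef_pos": TCP position; "eef_rot": TCP orientation; "wrist_force": force on the tool from outside, world axes, zero at the start; "wrist_torque": the same for the moment, N m; "width": finger opening in m.
Only numpy, scipy, OpenCV 4.12 (cv2) and the standard library are available. Lean on these libraries where they do the work, as an engineer would, in place of code of your own. Each camera call takes 0.05 s, during which the arm holds its last target. There are 200 camera calls.

TASK

The table is about to be wiped down: first lower the lunch box's lid until it is fully closed over the food. Then open the cleaner jug's push-and-turn safety cap: press it down against its spring, twist it about a quarter turn anticlockwise (seen from above) while it is pressed, and lift it straight off. Finish while holding the cap in the gripper, upright and still, about 8 cm above the jug's mouth, and leave the drink carton, the bowl and the tissue box where they stand.

Things in the scene. Friction and masses are not known exactly. Their poses are not given: they have to be found in the camera images.
- lunchbox: brown fibre lunch box with buns in it, fixed to the table, 160 (its x) x 200 (its y) x 55 mm high; origin at the centre of its underside, z up; its lid is hinged along its +x rim (the side away from the robot) and swings over towards its -x side to close. It stands at varying places, left or right, turned by up to 0.3 rad.
- lid (a joint): angle of the lunch box's lid (rad): 0 = closed flat on the rim, 1.57 = standing upright; it starts between 0.8 and 1.3. The hinge is stiff (0.1 N m of friction), so the lid stays at any angle and must be pushed all the way down, with 1 to 2 N near its free edge.
- lid_hinge (a point): centre of the lid's hinge line, at the +x rim of the lunch box, 55 mm above the table; its frame turns with the lid. From here the lid plate (160 mm long, 200 mm wide, 6 mm thick, smooth outside) runs along its own -x; its own +z points out of the lid's outer face.
- lid_edge (a point): middle of the lid's free edge, on the outer face, 160 mm from the hinge; a 50 mm wide, 4 mm thick thumb tab sticks out 16 mm beyond it.
- jug: blue plastic cleaner jug (body 115 x 86 mm) that stands firmly in a fixed low steel caddy (128 x 100 x 35 mm) and cannot move, with a loop handle on its +x side (reaching 93 mm from its axis, up to 120 mm high); origin at the centre of its underside, z up. Its sloping shoulder ends 140 mm up, at the foot of the neck (27 mm diameter, 22 mm high, on the jug's z axis). It stands at varying places, left or right, turned by up to 0.6 rad.
- jug_mouth (a point): centre of the top of the jug's neck, 162 mm above the table (inside the cap at the start); axes as jug.
- cap_center (a point): centre (half-way up) of the white push-and-turn cap: round, loose, 40 g, 38 mm high, on the jug's neck. Ribbed upper part 54 mm in diameter, 18 mm high (grip here: its middle is 10 mm above this centre), over a 51 mm skirt 20 mm high. Locked, this centre is 171 mm above the table, the cap's underside 12 mm above the jug's shoulder. z up; x along the jug's x while locked.
- jug_spring (a joint): height (m) of the spring plunger in the jug's neck that pushes the cap up: 0 = cap locked, -0.005 = cap pressed down 5 mm, stop at -0.009. It pushes with 5 N at 0 and 10 N at -0.005. Pressed 5 to 8 mm, the cap can turn, only anticlockwise seen from above; turned 1.0 to 2.3 rad its two hooks are clear and it lifts straight off. The cap has 2 mm of sideways play.
- carton_center (a point): bystander: centre of a small yellow and green drink carton 40 x 60 x 105 mm standing loose on the table.
- bowl_center (a point): bystander: centre (25 mm up) of a loose white bowl, 110 mm across, 50 mm high.
- tissues_center (a point): bystander: centre of a loose tissue box 115 x 230 x 50 mm.
Mind the look-alikes: they are no part of the job. Of the things shaped like the part that bears cap_center, the white one is meant. Of the things shaped like the jug, the blue one is meant.

How it is judged:
By the outcome, as a careful person would: the job done as asked, in the order asked, and still so for the second after the job is handed in, while the arm keeps its last pose, push and grip.
It also fails if it takes over 54 s, if anything falls off the work surface, if the arm or the gripper's body presses on something with over 40 N, if the wrist force passes 120 N, or if a joint passes its speed limit or range.

## Working session

There is one attempt and no reset: what is moved stays moved. The work goes in short steps, Python scripts to look and compute and a tool call to move; the robot and the scene stay as the last step left them, time stands still between calls to the robot, and variables do not carry over. Pictures are saved under pics/ and viewed, on a budget of 10 in all, crops included, one or two more only if the job needs it, and the job is handed in when it is done.

Besides the shell and the picture viewer there is one more tool, called by a JSON object that holds its "method" and its "body", one argument or row to a line. arm_command: Moves the arm, as the interface text tells. Its arguments: {"type":"object","properties":{"series":{"type":"array"},"grip_force":{"type":"number"}},"required":["series"]}

```bash
ls; mkdir -p pics
python3 - <<'E'
from station import manip
import cv2,numpy as np
print(manip.sense())
for c in ("scene","top"):
    im=manip.grab_frame(c); cv2.imwrite(f"pics/{c}0.png",im)
    i=manip.camera_info(c); print(c,i)
    for n in ("lunchbox","lid","lid_edge","lid_hinge","jug","jug_mouth","cap_center","carton_center","bowl_center","tissues_center"):
        print(n,[(np.round(d["position"]).tolist(),round(d["confidence"],2)) for d in manip.recognise(n,c)])
E
```

```text
pics
{'t': 0.0, 'joints': array([ 1.11909721e+00,  2.64748621e-01,  1.60538973e+00,  9.74705028e-06,
        1.27370564e+00, -3.68949685e-02]), 'qvel': array([ 0.00122315, -0.00122961, -0.00058789,  0.00042799, -0.00101874,
       -0.00041973]), 'joint_torque': array([-3.07379232e-04, -5.15113378e+01, -3.67318547e+01, -1.25269262e-04,
        1.30966731e-02, -1.07934235e-05]), 'eef_pos': array([0.27170428, 0.61709181, 0.22995659]), 'eef_rot': array([ 3.10056078,  1.56854497, -2.02663521]), 'wrist_force': array([-0.23352476, -0.23402447, -0.39613798]), 'wrist_torque': array([0.00322684, 0.04340101, 0.02075546]), 'width': 0.08546476970619186}
scene {'K': array([[462.06254983,   0.        , 280.76960993],
       [  0.        , 462.06254983, 206.78789999],
       [  0.        ,   0.        ,   1.        ]]), 'xyz': array([ 1.32781992, -0.23093125,  1.18414068]), 'orientation': array([-2.49965669, -0.00656571,  1.31928643])}
lunchbox [([357.0, 195.0], 0.72)]
lid [([357.0, 189.0], 0.79)]
lid_edge [([359.0, 193.0], 0.71)]
lid_hinge [([356.0, 191.0], 0.93)]
jug [([232.0, 218.0], 0.64), ([181
[... 408 characters left out ...]
 ,   0.        ,   1.        ]]), 'xyz': array([ 0.33452983, -0.04638902,  1.19402931]), 'orientation': array([-2.94752513e+00,  3.28596308e-04, -1.56873779e+00])}
lunchbox [([181.0, 218.0], 0.9)]
lid [([173.0, 206.0], 0.93)]
lid_edge [([174.0, 203.0], 0.57), ([316.0, 236.0], 0.21)]
lid_hinge [([174.0, 204.0], 0.89), ([442.0, 256.0], 0.55)]
jug [([362.0, 305.0], 0.73), ([310.0, 237.0], 0.57)]
jug_mouth [([362.0, 304.0], 0.9), ([312.0, 236.0], 0.57)]
cap_center [([320.0, 226.0], 0.93), ([302.0, 280.0], 0.85), ([269.0, 232.0], 0.59), ([313.0, 236.0], 0.58)]
carton_center [([83.0, 264.0], 0.78)]
bowl_center [([250.0, 139.0], 0.84)]
tissues_center [([441.0, 259.0], 0.79), ([249.0, 138.0], 0.49)]
```

View pics/scene0.png

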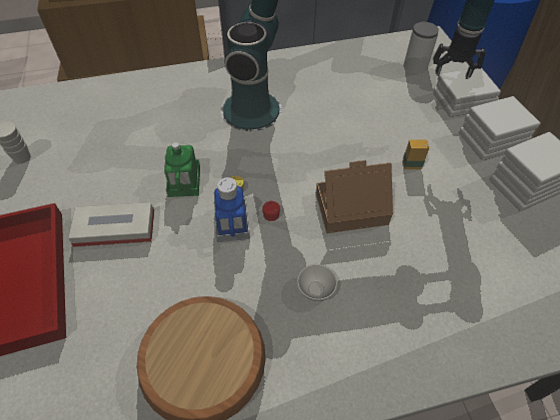

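View pics/top0.png

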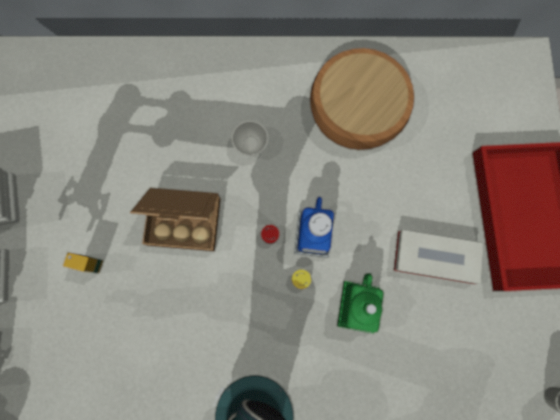

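The scene picture shows the blue jug at (231,215) with its white cap at (228,187), the green jug at (181,170), the brown lunch box at (357,195) and the bowl at (317,286). The top picture shows these things with the cap's shape:
- white cap on the blue jug (320,225): this is the one meant
- loose red cap (270,233)
- loose yellow cap (302,279)
- the green jug's top (370,309)

Next is an enlarged crop to confirm the cap and measure.

```bash
cat > h.py <<'E'
import numpy as np,cv2
from scipy.spatial.transform import Rotation as R
from station import manip
INFO={c:manip.camera_info(c) for c in("scene","top")}
def proj(c,P):
    i=INFO[c];Rm=R.from_euler("xyz",i["orientation"]).as_matrix()
    q=(np.atleast_2d(P)-i["xyz"])@Rm; q=q@i["K"].T; return q[:,:2]/q[:,2:]
def onz(c,uv,z):
    i=INFO[c];Rm=R.from_euler("xyz",i["orientation"]).as_matrix()
    d=Rm@np.linalg.solve(i["K"],[uv[0],uv[1],1]); return i["xyz"]+d*(z-i["xyz"][2])/d[2]
def tri(a,b):
    A=[];y=[]
    for c,uv in(("scene",a),("top",b)):
        i=INFO[c];Rm=R.from_euler("xyz",i["orientation"]).as_matrix()
        d=Rm@np.linalg.solve(i["K"],[uv[0],uv[1],1]);d/=np.linalg.norm(d);M=np.eye(3)-np.outer(d,d)
        A.append(M);y.append(M@i["xyz"])
    A=np.vstack(A);y=np.hstack(y);p=np.linalg.lstsq(A,y,rcond=None)[0];return p,np.linalg.norm(A@p-y)
E
python3 - <<'E'
from h import *
print("cap top z .190",onz("top",(320,225),.19),onz("scene",(228,184),.19),tri((228,185),(320,225)))
s=cv2.imread("pics/scene0.png");t=cv2.imread("pics/top0.png")
r=lambda im,x,y,w,h,k:cv2.resize(im[y:y+h,x:x+w],None,fx=k,fy=k,interpolation=cv2.INTER_CUBIC)
a=np.hstack([r(t,125,175,100,75,4),r(t,280,190,100,75,4)]);b=np.hstack([r(s,305,150,100,75,4),r(s,190,165,100,75,4)])
cv2.imwrite("pics/crop1.png",np.vstack([a,b]))
E
```

```text
cap top z .190 [ 0.49462263 -0.1676075   0.19      ] [ 0.49695458 -0.16251938  0.19      ] (array([ 0.49584795, -0.16549491,  0.18524946]), np.float64(0.003840375459122797))
```

View pics/crop1.png

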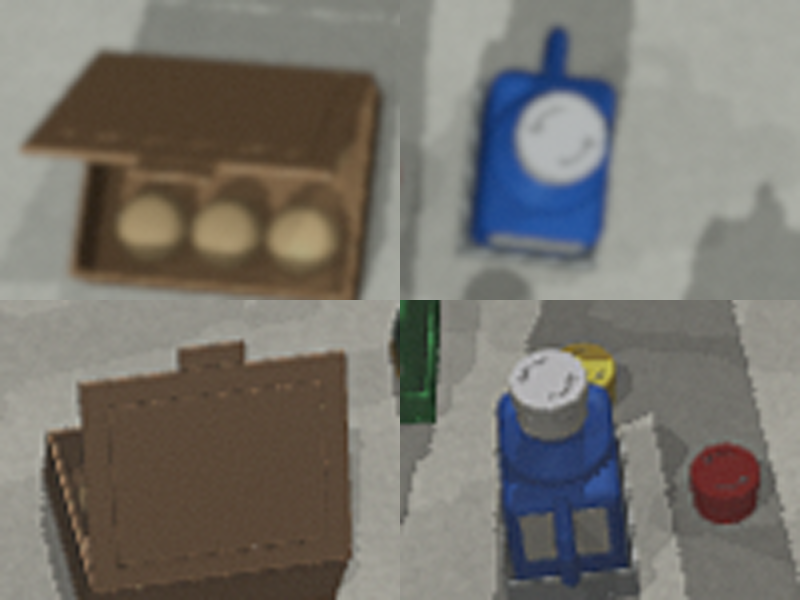

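The crop confirms the white ribbed cap is on the blue jug (top view (320,225), scene view (227,185)). The lid's corners are clear in both views, so I'll fit the box pose and lid angle to them.

Run:
```python
from h import *
from scipy.optimize import least_squares
def pts(p):
    x,y,a,th=p; r=R.from_euler("z",a).as_matrix()
    def L(u,v):  # along lid u from hinge, outer face
        return [.08-u*np.cos(th)+.006*np.sin(th),v,.055+u*np.sin(th)+.006*np.cos(th)]
    loc=np.array([L(.16,.1),L(.16,-.1),L(0,.1),L(0,-.1),[-.08,.1,.055],[-.08,-.1,.055]])
    return loc@r.T+[x,y,0]
T=np.array([(130.5,212.5),(208.75,218.75),(150.75,187.5),(219.5,193.75)])
S=np.array([(391.25,163),(325,170.75),(392.5,214.5),(328.75,222.5)])
f=lambda p:np.r_[(proj("top",pts(p)[:4])-T).ravel(),(proj("scene",pts(p)[:4])-S).ravel()]
s=least_squares(f,[.5,.2,0,1.0]);p=s.x;print(p,np.round(s.fun,1))
print(np.round(pts(p),3)); print("rim top px",proj("top",pts(p)[4:]))
g=manip.camera_info
for n,uv,z in(("carton",(83,264),.05),("bowl",(250,139),.025),("tiss",(441,259),.025),("red",(270,233),.03),("yellow",(302,279),.03),("green",(369,309),.17)):print(n,np.round(onz("top",uv,z),3))
```

```text
[ 0.53150735  0.21108662 -0.08695506  0.91872104] [-1.2 -0.7 -0.6  0.  -1.  -0.4 -0.6 -0.6 -0.6 -0.7 -1.5 -0.3 -0.4  0.
 -1.5  0.7]
[[0.528 0.312 0.186]
 [0.511 0.113 0.186]
 [0.625 0.303 0.059]
 [0.607 0.104 0.059]
 [0.46  0.318 0.055]
 [0.443 0.118 0.055]]
rim top px [[141.51110631 244.26143412]
 [212.38296119 250.60259515]]
carton [0.406 0.479 0.05 ]
bowl [0.784 0.019 0.025]
tiss [ 0.423 -0.531  0.025]
red [ 0.497 -0.042  0.03 ]
yellow [ 0.366 -0.133  0.03 ]
green [ 0.29  -0.285  0.17 ]
```

```bash
cat >> h.py <<'E'
def to(*targets):
    s=manip.sense();Rm=R.from_euler("xyz",s["eef_rot"]).as_matrix();p=s["eef_pos"]
    print("t",s["t"],"p",np.round(p,4),"j",np.round(s["joints"],3),"F",np.round(s["wrist_force"],1),"w",round(s["width"],4));print("axes(cols)",np.round(Rm,3).tolist())
    for q in targets:
        print(q,"tool delta mm",np.round(1000*Rm.T@(np.array(q)-p),1)); p=np.array(q)
E
python3 - <<'E'
from h import *
h=np.array([.6112,.204]);d=np.array([-.9962,.0868]);n=[]
for th in(.92,.7,.5,.3,.15,0):
    a=.142*np.cos(th)-.006*np.sin(th);n.append((*np.round(h+a*d,4),round(.055+.142*np.sin(th)+.006*np.cos(th),4)))
to((.55,.21,.23),*n)
E
```

```text
t 1.1 p [0.272  0.6178 0.2313] j [ 1.119  0.264  1.604  0.     1.274 -0.037] F [-0.5 -0.3 -0.1] w 0.0851
axes(cols) [[-0.0, -0.915, 0.403], [0.0, 0.403, 0.915], [-1.0, 0.0, 0.0]]
(0.55, 0.21, 0.23) tool delta mm [   1.3 -418.7 -261.2]
(np.float64(0.5303), np.float64(0.2111), np.float64(0.1716)) tool delta mm [58.4 18.5 -6.9]
(np.float64(0.5069), np.float64(0.2131), np.float64(0.1511)) tool delta mm [20.5 22.2 -7.6]
(np.float64(0.4899), np.float64(0.2146), np.float64(0.1283)) tool delta mm [22.8 16.2 -5.5]
(np.float64(0.4778), np.float64(0.2156), np.float64(0.1027)) tool delta mm [25.6 11.5 -4. ]
(np.float64(0.4722), np.float64(0.2161), np.float64(0.0822)) tool delta mm [20.5  5.3 -1.8]
(np.float64(0.4697), np.float64(0.2163), np.float64(0.061)) tool delta mm [21.2  2.4 -0.8]
```

{"method": "arm_command", "body": {
  "series": [
    {"travel":[0,-0.052,-0.032],"rotation":[0,0,0],"claw":0},
    {"travel":[0,-0.052,-0.032],"rotation":[0,0,0],"claw":0},
    {"travel":[0,-0.052,-0.032],"rotation":[0,0,0],"claw":0},
    {"travel":[0,-0.052,-0.032],"rotation":[0,0,0],"claw":0},
    {"travel":[0,-0.052,-0.032],"rotation":[0,0,0],"claw":0},
    {"travel":[0,-0.052,-0.033],"rotation":[0,0,0],"claw":0},
    {"travel":[0,-0.052,-0.033],"rotation":[0,0,0],"claw":0},
    {"travel":[0,-0.052,-0.033],"rotation":[0,0,0],"claw":0}
  ],
  "grip_force": 60
}}

```text
t: 2.1
eef_pos: [0.5494, 0.2113, 0.2316]
eef_rot: [-0.71, 1.57, 0.446]
wrist_force: [1.0, 0.7, -1.1]
width: -0.0001
```

{"method": "arm_command", "body": {
  "series": [
    {"travel":[0,0,0],"rotation":[0,0,0],"claw":0},
    {"travel":[0.025,0.007,-0.003],"rotation":[0,0,0],"claw":0},
    {"travel":[0.023,0.008,-0.003],"rotation":[0,0,0],"claw":0},
    {"travel":[0,0,0],"rotation":[0,0,0],"claw":0}
  ]
}}

```text
t: 2.6
eef_pos: [0.5296, 0.2139, 0.1811]
eef_rot: [2.237, 1.566, -2.889]
wrist_force: [0.0, -0.2, 0.1]
width: -0.0002
```

{"method": "arm_command", "body": {
  "series": [
    {"travel":[0.015,0.01,-0.004],"rotation":[0,0,0],"claw":0},
    {"travel":[0.015,0.01,-0.004],"rotation":[0,0,0],"claw":0},
    {"travel":[0.012,0.008,-0.003],"rotation":[0,0,0],"claw":0},
    {"travel":[0.011,0.008,-0.003],"rotation":[0,0,0],"claw":0},
    {"travel":[0.013,0.006,-0.002],"rotation":[0,0,0],"claw":0},
    {"travel":[0.012,0.006,-0.002],"rotation":[0,0,0],"claw":0},
    {"travel":[0.01,0.003,-0.001],"rotation":[0,0,0],"claw":0},
    {"travel":[0.006,0.002,-0.001],"rotation":[0,0,0],"claw":0}
  ]
}}

```text
t: 3.6
eef_pos: [0.4753, 0.2166, 0.0885]
eef_rot: [2.4, 1.57, -2.727]
wrist_force: [-1.0, -0.4, 0.7]
width: 0.0001
```

{"method": "arm_command", "body": {
  "series": [
    {"travel":[0.008,0.001,0],"rotation":[0,0,0],"claw":0},
    {"travel":[0.006,0.001,0],"rotation":[0,0,0],"claw":0},
    {"travel":[0.006,0.001,0],"rotation":[0,0,0],"claw":0},
    {"travel":[0,0,0],"rotation":[0,0,0],"claw":0}
  ]
}}

```text
t: 4.1
eef_pos: [0.4725, 0.2177, 0.0687]
eef_rot: [2.325, 1.57, -2.802]
wrist_force: [0.8, -1.1, 0.2]
width: 0.0001
```

{"method": "arm_command", "body": {
  "series": [
    {"travel":[0.004,0,0],"rotation":[0,0,0],"claw":0},
    {"travel":[0.003,0,0],"rotation":[0,0,0],"claw":0},
    {"travel":[0.001,0,0],"rotation":[0,0,0],"claw":0},
    {"travel":[0,0,0],"rotation":[0,0,0],"claw":0}
  ]
}}

```text
t: 4.6
eef_pos: [0.4729, 0.2179, 0.0615]
eef_rot: [2.465, 1.571, -2.662]
wrist_force: [-0.3, 0.4, 1.7]
width: 0.0002
```

Run:
```python
from h import *
to()
cv2.imwrite("pics/s1.png",np.hstack([cv2.resize(manip.grab_frame(c)[y:y+110,x:x+130],None,fx=3,fy=3,interpolation=2) for c,x,y in(("scene",290,140),("top",110,165))]))
```

```text
t 4.6 p [0.4729 0.2179 0.0615] j [ 0.384  0.146  2.087 -0.     0.909 -0.772] F [-0.3  0.4  1.7] w 0.0002
axes(cols) [[-0.0, -0.915, 0.403], [-0.0, 0.403, 0.915], [-1.0, 0.0, -0.0]]
```

View pics/s1.png

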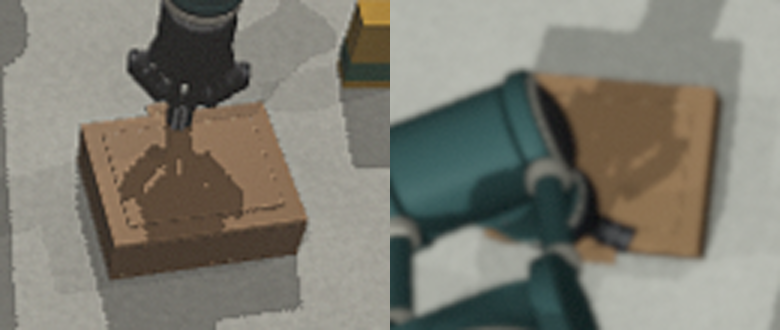

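The lid looks flat on the box, with the fingers at its free edge and the tab under them. I'll press a few mm more until the force rises, so that it's fully shut.

{"method": "arm_command", "body": {
  "series": [
    {"travel":[0.001,0,0],"rotation":[0,0,0],"claw":0},
    {"travel":[0.001,0,0],"rotation":[0,0,0],"claw":0},
    {"travel":[0,0,0],"rotation":[0,0,0],"claw":0}
  ]
}}

```text
t: 5.08
eef_pos: [0.473, 0.218, 0.0612]
eef_rot: [2.203, 1.57, -2.924]
wrist_force: [-6.5, -1.3, 14.7]
width: 0.0002
```

{"method": "arm_command", "body": {
  "series": [
    {"travel":[-0.062,0,0],"rotation":[0,0,0],"claw":0},
    {"travel":[-0.062,0,0],"rotation":[0,0,0],"claw":0},
    {"travel":[-0.062,0,0],"rotation":[0,0,0],"claw":0},
    {"travel":[0,-0.035,-0.05],"rotation":[0,0,0],"claw":0.0854},
    {"travel":[0,-0.035,-0.05],"rotation":[0,0,0],"claw":0.0854},
    {"travel":[0,-0.035,-0.05],"rotation":[0,0,0],"claw":0.0854},
    {"travel":[0,-0.035,-0.05],"rotation":[0,0,0],"claw":0.0854},
    {"travel":[0,-0.025,-0.05],"rotation":[0,0,0],"claw":0.0854}
  ]
}}

```text
t: 6.08
eef_pos: [0.5236, -0.0796, 0.2452]
eef_rot: [-1.43, 1.57, -0.275]
wrist_force: [-0.0, 0.3, -0.3]
width: 0.0851
```

{"method": "arm_command", "body": {
  "series": [
    {"travel":[0,-0.01,-0.05],"rotation":[0,0,0],"claw":0.0854},
    {"travel":[0,0,-0.041],"rotation":[10,0,0],"claw":0.0854},
    {"travel":[0,0,0],"rotation":[10,0,0],"claw":0.0854},
    {"travel":[0,0,0],"rotation":[10,0,0],"claw":0.0854},
    {"travel":[0,0,0],"rotation":[10,0,0],"claw":0.0854},
    {"travel":[0,0,0],"rotation":[10,0,0],"claw":0.0854},
    {"travel":[0,0,0],"rotation":[10,0,0],"claw":0.0854},
    {"travel":[0,0,0],"rotation":[10,0,0],"claw":0.0854}
  ]
}}

```text
t: 7.08
eef_pos: [0.4956, -0.1648, 0.2449]
eef_rot: [-2.66, 1.571, -2.731]
wrist_force: [0.9, -0.2, 1.1]
width: 0.0852
```

{"method": "arm_command", "body": {
  "series": [
    {"travel":[0,0,0],"rotation":[10,0,0],"claw":0.0854},
    {"travel":[0,0,0],"rotation":[0,0,0],"claw":0.0854}
  ]
}}

```text
t: 7.32
eef_pos: [0.4956, -0.1648, 0.245]
eef_rot: [-2.631, 1.571, -2.869]
wrist_force: [0.0, -0.1, 0.3]
width: 0.0857
```

Run:
```python
from h import *
to((.4957,-.165,.165))
im={c:manip.grab_frame(c) for c in("scene","top")}
for c in im:
  for n in("cap_center","jug","lid"):
    print(c,n,[(np.round(d["position"]).tolist(),round(d["confidence"],2)) for d in manip.recognise(n,c)])
print(proj("scene",[.4957,-.165,.19]),proj("top",[.4957,-.165,.19]))
s,t=im["scene"],im["top"]
a=np.hstack([cv2.resize(s[130:230,170:300],None,fx=3,fy=3,interpolation=2),cv2.resize(t[170:270,250:380],None,fx=3,fy=3,interpolation=2)])
b=np.hstack([cv2.resize(s[140:240,290:420],None,fx=3,fy=3,interpolation=2),cv2.resize(t[170:270,110:240],None,fx=3,fy=3,interpolation=2)])
cv2.imwrite("pics/s2.png",np.vstack([a,b]))
```

```text
t 7.325 p [ 0.4956 -0.1648  0.245 ] j [-0.369 -0.035  1.91  -0.     1.267 -0.13 ] F [ 0.  -0.1  0.3] w 0.0857
axes(cols) [[-0.0, 0.236, 0.972], [-0.0, 0.972, -0.236], [-1.0, -0.0, -0.0]]
(0.4957, -0.165, 0.165) tool delta mm [80.  -0.2  0.2]
scene cap_center [([268.0, 212.0], 0.71), ([226.0, 188.0], 0.65)]
scene jug [([181.0, 171.0], 0.88), ([232.0, 220.0], 0.78)]
scene lid [([352.0, 194.0], 0.92), ([230.0, 220.0], 0.46)]
top cap_center [([271.0, 233.0], 0.86), ([311.0, 227.0], 0.57)]
top jug [([309.0, 246.0], 0.94)]
top lid [([177.0, 220.0], 0.69)]
[[227.04007335 183.83047349]] [[318.94545433 224.57110029]]
```

View pics/s2.png

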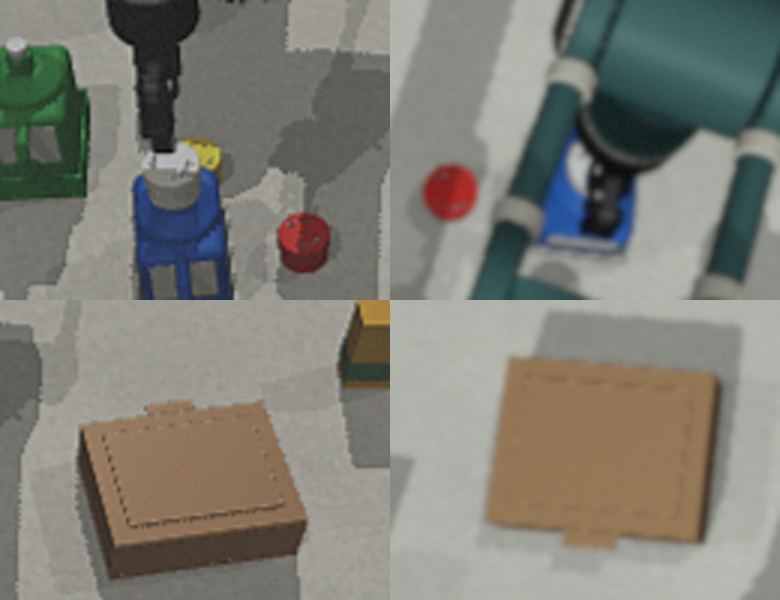

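The lid lies flat on the rim in both views: the tab is at scene (347,175) and top (307,348). The open gripper straddles the white cap at scene (227,184). I'll go down and grip.

{"method": "arm_command", "body": {
  "series": [
    {"travel":[0.03,0,0],"rotation":[0,0,0],"claw":0.0854},
    {"travel":[0.03,0,0],"rotation":[0,0,0],"claw":0.0854},
    {"travel":[0.016,0,0],"rotation":[0,0,0],"claw":0.0854},
    {"travel":[0.01,0,0],"rotation":[0,0,0],"claw":0.0854},
    {"travel":[0,0,0],"rotation":[0,0,0],"claw":0.0854}
  ]
}}

```text
t: 8.35
eef_pos: [0.4955, -0.1647, 0.159]
eef_rot: [2.999, 1.57, 2.759]
wrist_force: [0.6, -0.1, 0.6]
width: 0.0854
```

{"method": "arm_command", "body": {
  "series": [
    {"travel":[0,0,0],"rotation":[0,0,0],"claw":0.045},
    {"travel":[0,0,0],"rotation":[0,0,0],"claw":0.045},
    {"travel":[0,0,0],"rotation":[0,0,0],"claw":0.045},
    {"travel":[0,0,0],"rotation":[0,0,0],"claw":0.045},
    {"travel":[0,0,0],"rotation":[0,0,0],"claw":0.045},
    {"travel":[0,0,0],"rotation":[0,0,0],"claw":0.045}
  ],
  "grip_force": 70
}}

```text
t: 9.1
eef_pos: [0.497, -0.1652, 0.1603]
eef_rot: [-0.11, 1.568, -0.351]
wrist_force: [3.8, -0.7, 4.8]
width: 0.0525
```

{"method": "arm_command", "body": {
  "series": [
    {"travel":[0.002,0,0],"rotation":[0,0,0],"claw":0.045},
    {"travel":[0.002,0,0],"rotation":[0,0,0],"claw":0.045},
    {"travel":[0.002,0,0],"rotation":[0,0,0],"claw":0.045},
    {"travel":[0,0,0],"rotation":[0,0,0],"claw":0.045},
    {"travel":[0,0,0],"rotation":[0,0,0],"claw":0.045}
  ]
}}

```text
t: 9.72
eef_pos: [0.497, -0.1652, 0.155]
eef_rot: [-0.117, 1.568, -0.357]
wrist_force: [2.1, -0.4, 10.0]
width: 0.0521
```

Run:
```python
from h import *
to()
s=manip.grab_frame("scene")
cv2.imwrite("pics/s3.png",cv2.resize(s[150:225,185:285],None,fx=7,fy=7,interpolation=2))
```

```text
t 9.725 p [ 0.497  -0.1652  0.155 ] j [-0.368  0.038  2.009  0.     1.092 -0.128] F [ 2.1 -0.4 10. ] w 0.0521
axes(cols) [[0.003, 0.238, 0.971], [-0.001, 0.971, -0.238], [-1.0, -0.0, 0.003]]
```

View pics/s3.png

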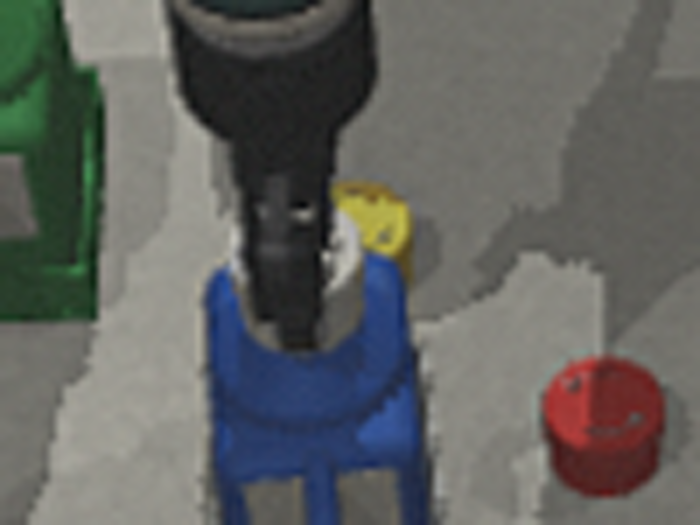

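The picture shows the fingers on the cap's front at (228,195). The force is 10 N at 5 mm pressed, which matches the spring. I'll press 1.5 mm more and twist.

{"method": "arm_command", "body": {
  "series": [
    {"travel":[0.0015,0,0],"rotation":[0,0,0],"claw":0.045},
    {"travel":[0,0,0],"rotation":[0,0,0],"claw":0.045},
    {"travel":[0,0,0],"rotation":[0,0,0],"claw":0.045}
  ],
  "grip_force": 90
}}

```text
t: 10.15
eef_pos: [0.497, -0.1652, 0.1537]
eef_rot: [-0.111, 1.568, -0.352]
wrist_force: [1.1, 0.0, 11.3]
width: 0.0519
```

{"method": "arm_command", "body": {
  "series": [
    {"travel":[0,0,0],"rotation":[-8,0,0],"claw":0.045},
    {"travel":[0,0,0],"rotation":[-8,0,0],"claw":0.045},
    {"travel":[0,0,0],"rotation":[-8,0,0],"claw":0.045},
    {"travel":[0,0,0],"rotation":[-8,0,0],"claw":0.045}
  ]
}}

```text
t: 10.65
eef_pos: [0.4963, -0.1654, 0.1535]
eef_rot: [-1.014, 1.569, -0.691]
wrist_force: [0.1, -0.6, 11.0]
width: 0.052
```

```bash
python3 -c "
from h import *
to();print(manip.sense()['wrist_torque'])"
```

```text
t 10.65 p [ 0.4963 -0.1654  0.1535] j [-3.690e-01  3.900e-02  2.011e+00 -1.000e-03  1.090e+00 -6.910e-01] F [ 0.1 -0.6 11. ] w 0.052
axes(cols) [[0.002, -0.317, 0.948], [-0.001, 0.948, 0.317], [-1.0, -0.002, 0.001]]
[-0.1305199   0.09700929 -0.01925429]
```

The press is steady at 11 N with almost no yaw torque, so the cap is turning and not slipping. I'll complete the quarter turn.

{"method": "arm_command", "body": {
  "series": [
    {"travel":[0,0,0],"rotation":[-8,0,0],"claw":0.045},
    {"travel":[0,0,0],"rotation":[-8,0,0],"claw":0.045},
    {"travel":[0,0,0],"rotation":[-8,0,0],"claw":0.045},
    {"travel":[0,0,0],"rotation":[-8,0,0],"claw":0.045},
    {"travel":[0,0,0],"rotation":[-8,0,0],"claw":0.045},
    {"travel":[0,0,0],"rotation":[-8,0,0],"claw":0.045},
    {"travel":[0,0,0],"rotation":[-8,0,0],"claw":0.045},
    {"travel":[0,0,0],"rotation":[0,0,0],"claw":0.045}
  ]
}}

```text
t: 11.65
eef_pos: [0.4964, -0.1653, 0.1535]
eef_rot: [-1.938, 1.569, -0.642]
wrist_force: [-1.1, -0.7, 11.3]
width: 0.0517
```

```bash
python3 -c "
from h import *
to();print(manip.sense()['wrist_torque'])"
```

```text
t 11.65 p [ 0.4964 -0.1653  0.1535] j [-3.690e-01  3.900e-02  2.011e+00 -1.000e-03  1.090e+00 -1.665e+00] F [-1.1 -0.7 11.3] w 0.0517
axes(cols) [[0.002, -0.963, 0.271], [-0.001, 0.271, 0.963], [-1.0, -0.002, -0.001]]
[-0.08841394  0.09504032  0.0501041 ]
```

{"method": "arm_command", "body": {
  "series": [
    {"travel":[-0.005,0,0],"rotation":[0,0,0],"claw":0.045},
    {"travel":[-0.005,0,0],"rotation":[0,0,0],"claw":0.045},
    {"travel":[-0.005,0,0],"rotation":[0,0,0],"claw":0.045},
    {"travel":[0,0,0],"rotation":[0,0,0],"claw":0.045}
  ]
}}

```text
t: 12.15
eef_pos: [0.4949, -0.1646, 0.1661]
eef_rot: [1.602, 1.569, 2.898]
wrist_force: [1.2, -0.6, -0.7]
width: 0.0518
```

The cap is free: no downward pull on lifting. Now I'll raise it so its centre is about 8 cm above the mouth.

{"method": "arm_command", "body": {
  "series": [
    {"travel":[-0.012,0,0],"rotation":[0,0,0],"claw":0.045},
    {"travel":[-0.014,0,0],"rotation":[0,0,0],"claw":0.045},
    {"travel":[-0.014,0,0],"rotation":[0,0,0],"claw":0.045},
    {"travel":[-0.014,0,0],"rotation":[0,0,0],"claw":0.045},
    {"travel":[-0.012,0,0],"rotation":[0,0,0],"claw":0.045},
    {"travel":[0,0,0],"rotation":[0,0,0],"claw":0.045},
    {"travel":[0,0,0],"rotation":[0,0,0],"claw":0.045},
    {"travel":[0,0,0],"rotation":[0,0,0],"claw":0.045}
  ]
}}

```text
t: 13.15
eef_pos: [0.4951, -0.1645, 0.2319]
eef_rot: [1.467, 1.569, 2.762]
wrist_force: [-1.4, -0.6, -0.9]
width: 0.0518
```

Run:
```python
from h import *
to(); print(np.abs(manip.sense()["qvel"]).max())
s=manip.grab_frame("scene");cv2.imwrite("pics/s4.png",s)
a=cv2.resize(s[130:230,170:300],None,fx=3,fy=3,interpolation=2)
cv2.imwrite("pics/s4.png",np.hstack([cv2.resize(s,(400,300)),a[:300]]))
print(proj("scene",[.495,-.165,.245]),proj("scene",[.495,-.165,.162]))
for n in("cap_center","lid","carton_center","bowl_center","tissues_center"):
    print(n,[(np.round(d["position"]).tolist(),round(d["confidence"],2)) for d in manip.recognise(n,"scene")])
```

```text
t 13.15 p [ 0.4951 -0.1645  0.2319] j [-0.369 -0.027  1.926  0.     1.244 -1.664] F [-1.4 -0.6 -0.9] w 0.0518
axes(cols) [[-0.001, -0.962, 0.272], [0.001, 0.272, 0.962], [-1.0, 0.002, 0.0]]
0.002036129485667572
[[225.22470425 170.59384467]] [[227.84976589 189.94879611]]
cap_center [([224.0, 169.0], 0.83), ([235.0, 185.0], 0.7)]
lid [([351.0, 195.0], 0.65)]
carton_center [([414.0, 155.0], 0.83)]
bowl_center [([318.0, 283.0], 0.88)]
tissues_center [([108.0, 222.0], 0.78)]
```

View pics/s4.png

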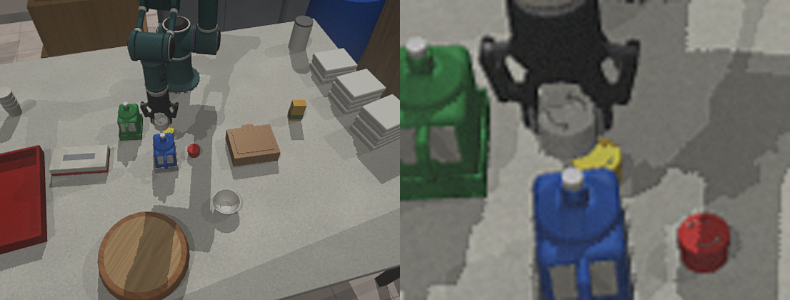

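The white cap is upright in the gripper at about (225,170), above the jug's bare neck at (227,190). The lid is closed and the bystanders haven't moved, so I'm handing in.

```bash
python3 -c "
from station import manip
manip.sign_off()"
```

```text
the job is handed in; nothing more can be done
```

The lunch box lid is closed, and the blue jug's white cap is off and held upright in the gripper. The job was handed in at about 13.5 s of the 54 s allowed.

- **Lid:** I pushed it down along its arc with shut fingers. It stopped at the rim (z = 61 mm) with about 15 N of press, and both cameras showed it flat.
- **Cap:** I pressed it about 6.5 mm; the force rose from 10 to 11 N, as the spring should give. I turned it 88° anticlockwise with almost no yaw torque and lifted it off with no downward pull.
- **Final checks:** By the arm's reading, the cap's centre is about 8 cm above the jug's mouth (z about 0.243 m), so its underside is about 6 cm above it. The last picture shows the jug's neck bare. The arm was still, and the networks found the carton, bowl and tissue box within 3 pixels of where they started.
- **Small disagreements:** The grip read 52 mm on a 54 mm cap. The two cameras differed by about 5 mm on the cap's sideways position; neither affected the job.

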